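# Make up two imaging kits at the fluorescence rig

## Task

Make up two imaging kits from the stock on the optical bench. In the blue three-pocket tray put the red-windowed filter cube in the pocket at the end with the white tab, the brass objective in the middle pocket and the green-capped vial in the remaining pocket; in the yellow two-pocket tray put the green-windowed filter cube in the pocket at the white-tab end and the amber vial in the other. Stand everything upright on the pocket floors without dropping it, and leave the blue-windowed filter cube and the green media bottle standing where they are.

Things in the scene. Friction and masses are not known exactly. Their poses are not given: they have to be found in the camera images.
- red_cube_mid (a point): Filter cube with red windows: a satin-silver upright block 38 x 38 x 56 mm (56 tall) with a red square on top and a red disc on each side; to be kitted in the blue tray. Loose, about 0.12 kg, stands upright at any yaw. The point is its centre, 28 mm above its underside; z up, x and y normal to its side faces.
- green_cube_mid (a point): Filter cube with green windows: a satin-silver upright block 38 x 38 x 56 mm (56 tall) with a green square on top and a green disc on each side; to be kitted in the yellow tray. Loose, about 0.12 kg, stands upright at any yaw. The point is its centre, 28 mm above its underside; z up, x and y normal to its side faces.
- spare_cube_mid (a point): Filter cube with blue windows: a satin-silver upright block 38 x 38 x 56 mm (56 tall) with a blue square on top and a blue disc on each side; the spare, which stays where it is. Loose, about 0.12 kg, stands upright at any yaw. The point is its centre, 28 mm above its underside; z up, x and y normal to its side faces.
- green_vial_mid (a point): Pale-glass sample vial with a bright green cap and a white band: upright cylinder 32 mm in diameter, 60 mm tall (cap: the top 14 mm, 29 mm in diameter). Loose, about 0.05 kg. The point is its centre, 30 mm above its underside; z up.
- amber_vial_mid (a point): Amber-brown sample vial with a white cap and a white band: upright cylinder 32 mm in diameter, 60 mm tall (cap: the top 14 mm, 29 mm in diameter). Loose, about 0.05 kg. The point is its centre, 30 mm above its underside; z up.
- objective_mid (a point): Brass microscope objective standing on its wide end: cylinder 36 mm in diameter up to 42 mm, with a black band, then tapering to a nose 18 mm in diameter at 58 mm. Loose, about 0.15 kg. The point is on its axis, 29 mm above its underside; z up.
- blue_tray: Blue kit tray fixed to the bench, 198 x 66 mm, 10 mm high, with a row of three square pockets. Each pocket is 58 x 58 mm inside; its floor is 4 mm above the bench and its walls rise 6 mm above that floor. Origin: middle of the underside; x runs along the row towards the end with the white tab (the tab sticks out 16 mm beyond that end, 4 mm thick); pocket centres at x = +66 mm (white end), 0 (middle), -66 mm (far from the tab), y = 0.
- yellow_tray: Yellow kit tray fixed to the bench, 132 x 66 mm, 10 mm high, with two square pockets. Each pocket is 58 x 58 mm inside; its floor is 4 mm above the bench and its walls rise 6 mm above that floor. Origin: middle of the underside; x runs along the row towards the end with the white tab (the tab sticks out 16 mm beyond that end, 4 mm thick); pocket centres at x = +33 mm (white end) and -33 mm, y = 0.
- media_bottle: Green glass media bottle with a blue cap, 66 mm in diameter, 120 mm tall, loose; a bystander that stays where it is. Origin: middle of its underside.
- pump_box: Grey pump controller, a box 70 x 130 x 75 mm (x, y, z) fixed to the bench; only an obstacle. Origin: middle of its underside.
Mind the look-alikes: they are no part of the job. Several things have the shape of the yellow_tray; the one meant has the colours described above.

How it is judged:
By the outcome, as a careful person would: the job done as asked, in the order asked, and still so for the second after the job is handed in, with the robot touching nothing.
It also fails if it takes over 112 s, if anything falls off the work surface, if the arm or the gripper's body presses on something with over 40 N, if the wrist force passes 120 N, or if a joint passes its speed limit or range.

## Robot

A 6-joint arm with a two-finger parallel gripper is mounted at the origin on the work surface. World frame = base frame: x ahead of the robot, y to its left, z up, the work surface at z = 0. Lengths are in m, angles in rad, forces in N, time in s.
With the tool pointing down it reaches from about 0.275 to 0.775 m from the base axis. Payload 14.6 kg.
Tool frame: the origin (TCP) lies at the very end of the fingers, on their centre line; the grasp point (between the pads) lies 19 mm behind it (arm.hold_point_z is the distance from the TCP to the grasp point, in m); y points along the fingers, x is the direction in which the jaws open and shut, and the axes are right-handed (so a half turn about y gives the same grasp; the last joint's range is limited). The gripper opens to 85 mm and grips with 20 to 120 N. Pads are 22 mm wide; open, the fingers measure 114 mm over their backs; the gripper's body (76 mm by 85 mm) begins 54 mm behind the grasp point. The pads swing forward as they close: fully open they stand 13 mm farther back than shut.
Start: joints at [1.16, 0.263, -0.048, 1.259, 0, 1.415], TCP at [0.133, 0.508, 0.202] pointing down, gripper open.
Joint ranges: [-2.65, 2.65], [-0.89, 1.7], [-1.18, 1.37], [-2.13, 2.11], [-1.35, 1.29], [-3.14, 3.14]. Speed limits (rad/s): [1.89, 1.89, 2.57, 2.79, 3.14, 3.14].

## Interface

Orientations are given as a rotation vector (axis times angle).
In Python, from workcell import arm, move_gripper, kin, status, camera, camera_info, sign_off gives the robot as it stands. Calls block until the motion is done:
- arm.move_ptp(position, orientation): joint-space move of the TCP to a pose.
- arm.line_to(position, v=0.15, frame=None, contact_N=None): straight line of the TCP; frame=None keeps the orientation; v is the mean speed in m/s. With contact_N (N) it stops when the force on the tool has changed by that much, and returns True; else False.
- arm.move_joints(angles): joint-space move.
- move_gripper(opening, effort=None): opening from 0.0 (shut) to 1.0 (fully open); effort is the grip in N (None keeps the last); returns when the fingers have stopped.
- arm.sleep(seconds).
- kin.ik(position, orientation): joint angles nearest the present ones, or None.
- status.state(): the state.
- camera(name): name is "scene" or "top" or "wrist"; returns the picture (400x640x3 uint8, blue, green, red); there is no depth.
- camera_info(name): a dict with "camera_matrix" (3x3 intrinsics, pixels), "cam_to_world" (4x4, takes a point from camera to world coordinates). Camera axes: x right, y down, z forward; pixel columns grow to the right and rows downward; lengths in m; the calibration is good to about 2 mm. A picture is of the moment at which its call begins: read the wrist's pose just before it. camera_info takes no time and is no camera call; for the wrist camera it gives the pose at the moment of the call.
A pose or a line that the arm cannot do raises arm.PlanningError and nothing moves.
- sign_off(): hands the job in, once; it reports no verdict.
The state is a dict: "t": time; "qpos": joint angles; "qd": joint speeds; "joint_efforts": joint torques, N m; "tool_pos": TCP position; "eef_rot": TCP orientation; "force": force on the tool from outside, world axes, zero at the start; "wrist_torque": the same for the moment, N m; "width": opening from 0.0 (shut) to 1.0 (fully open).
Only numpy, scipy, OpenCV 4.12 (cv2) and the standard library are available. Lean on these libraries where they do the work, as an engineer would, in place of code of your own. Each camera call takes 0.05 s, during which the arm holds its last target.

## Working session

There is one attempt and no reset: what is moved stays moved. The work goes in short steps, each a Python script; the robot and the scene stay as the last script left them, time stands still between calls to the robot, and variables do not carry over. Pictures are saved under pics/ and viewed, and the job is handed in when it is done.

```bash
ls; mkdir -p pics; python3 - <<'E'
from workcell import *
import cv2
for n in("scene","top"):
    cv2.imwrite(f"pics/{n}0.png",camera(n)); i=camera_info(n); print(n,i["camera_matrix"],i["cam_to_world"])
s=status.state();print(s["t"],s["tool_pos"],s["eef_rot"],arm.hold_point_z,s["force"])
E
```

```text
pics
scene [[450.09082632   0.         320.89957571]
 [  0.         450.09082632 201.74264319]
 [  0.           0.           1.        ]] [[-0.44286351  0.62905938 -0.63887104  1.28609281]
 [ 0.89656157  0.30513132 -0.32104864  0.427682  ]
 [-0.00701909 -0.71496795 -0.699122    0.84317415]
 [ 0.          0.          0.          1.        ]]
top [[493.88447426   0.         323.57546135]
 [  0.         493.88447426 199.60125965]
 [  0.           0.           1.        ]] [[-0.00290618 -0.98440043  0.17591861  0.36563853]
 [-0.99998664  0.00210898 -0.00471844  0.067805  ]
 [ 0.00427382 -0.17592997 -0.98439341  1.15036117]
 [ 0.          0.          0.          1.        ]]
0.1 [0.13273221 0.50767183 0.20167038] [-1.31985523 -1.01807605  1.01948656] 0.0187 [-0.48250652 -0.54244264  0.10370265]
```

View pics/top0.png

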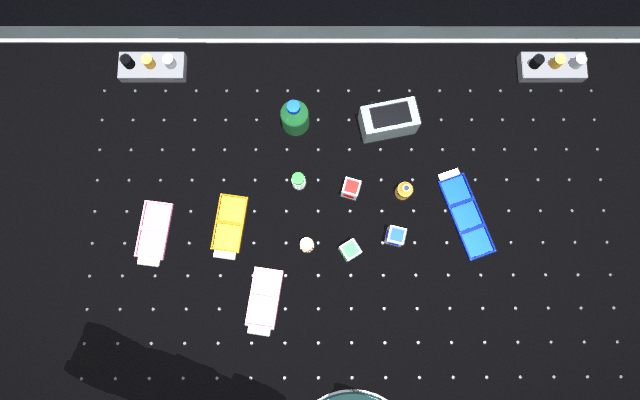

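View pics/scene0.png

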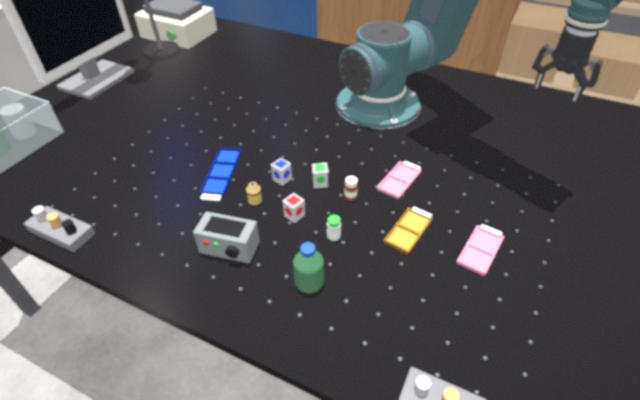

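```bash
python3 - <<'E'
import cv2
from scipy.spatial.transform import Rotation as R
print(R.from_rotvec([-1.31985523,-1.01807605,1.01948656]).as_matrix().round(3))
a=cv2.imread("pics/top0.png")
cv2.imwrite("pics/cropA.png",cv2.resize(a[90:290,60:320],None,fx=3,fy=3,interpolation=cv2.INTER_CUBIC))
cv2.imwrite("pics/cropB.png",cv2.resize(a[90:290,310:570],None,fx=3,fy=3,interpolation=cv2.INTER_CUBIC))
E
```

```text
[[ 0.253 -0.    -0.967]
 [ 0.967 -0.001  0.253]
 [-0.001 -1.     0.   ]]
```

View crops.

View pics/cropA.png

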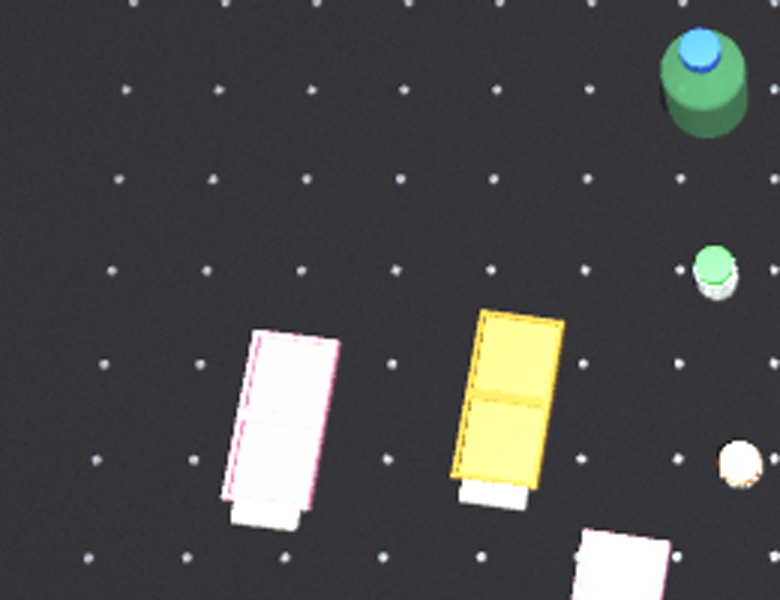

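View pics/cropB.png

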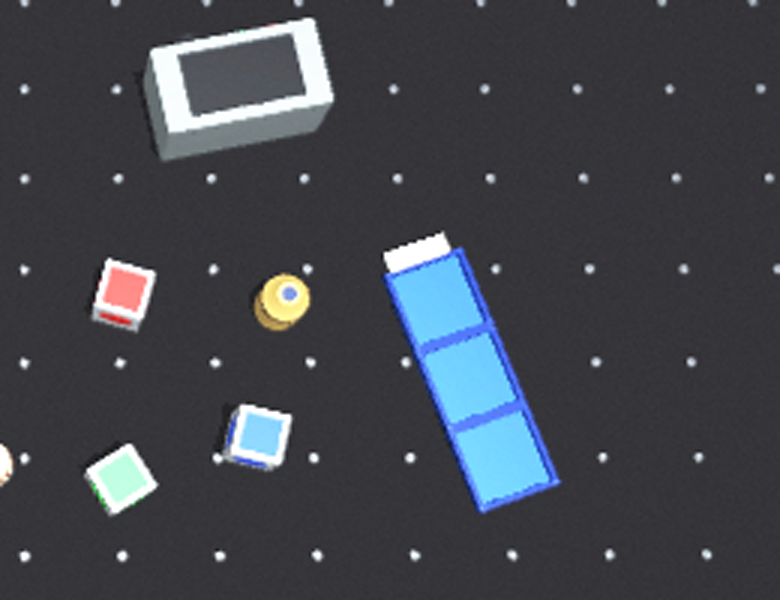

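```bash
python3 - <<'E'
import cv2,numpy as np
a=cv2.imread("pics/top0.png")
c=[(351,188),(350,250),(396,236),(404,190),(298,181),(307,245)]
t=[cv2.resize(a[y-16:y+16,x-16:x+16],None,fx=8,fy=8,interpolation=cv2.INTER_CUBIC) for x,y in c]
cv2.imwrite("pics/tiles.png",np.vstack([np.hstack(t[:3]),np.hstack(t[3:])]))
E
```

```text
(no output)
```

View pics/tiles.png

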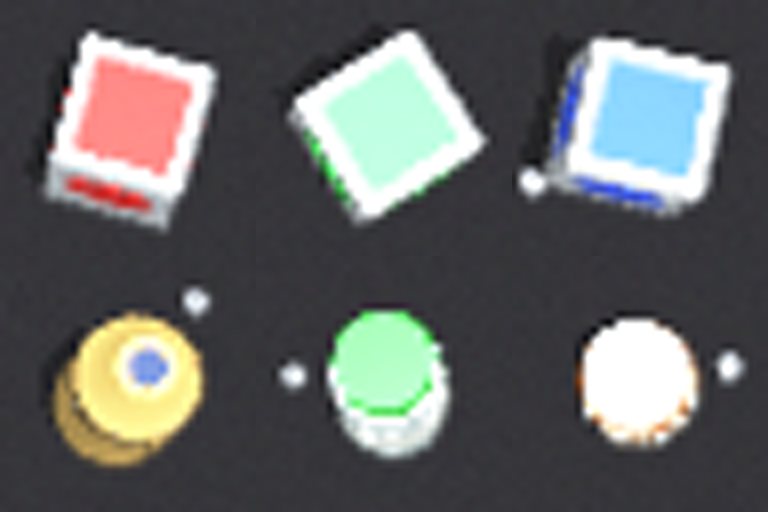

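```bash
cat > v.py <<'E'
import numpy as np, json
from workcell import camera_info
def ray(name,uv,z,info=None):
    i=info or camera_info(name); K=np.array(i["camera_matrix"]);T=np.array(i["cam_to_world"])
    uv=np.atleast_2d(np.array(uv,float)); d=(T[:3,:3]@np.linalg.inv(K)@np.c_[uv,np.ones(len(uv))].T).T
    o=T[:3,3]; return (o+d*((z-o[2])/d[:,2])[:,None])[:,:2]
def proj(name,p,info=None):
    i=info or camera_info(name); K=np.array(i["camera_matrix"]);T=np.array(i["cam_to_world"])
    c=(np.array(p)-T[:3,3])@T[:3,:3]; q=(K@c.T).T; return q[:,:2]/q[:,2:]
E
python3 - <<'E'
from v import *
np.set_printoptions(precision=4,suppress=True)
T=lambda c,p:[(c[0]-16+(x+.5)/8-.5,c[1]-16+(y+.5)/8-.5) for x,y in p]
C=lambda ox,oy,p:[(ox+(x+.5)/3-.5,oy+(y+.5)/3-.5) for x,y in p]
def quad(n,uv,z):
    w=ray("top",uv,z); print(n,w.mean(0),"edges",[ (np.linalg.norm(w[(k+1)%4]-w[k]).round(4),np.degrees(np.arctan2(*(w[(k+1)%4]-w[k])[::-1])).round(1)) for k in range(4)])
    return w
quad("red",T((351,188),[(98,55),(193,84),(165,175),(76,146)]),.056)
quad("green",T((350,250),[(146,55),(201,140),(115,193),(64,110)]),.056)
quad("blue",T((396,236),[(92,62),(196,82),(176,177),(79,150)]),.056)
print("obj",ray("top",T((404,190),[(148,112)]),.058),"gv",ray("top",T((298,181),[(128,105)]),.06),"av",ray("top",T((307,245),[(126,120)]),.06))
quad("btray",C(310,90,[(387,276),(462,250),(558,483),(483,512)]),.01)
quad("ytray",C(60,90,[(482,311),(564,320),(537,489),(452,478)]),.01)
print("bottle cap",ray("top",C(60,90,[(700,46)]),.12), "pump",ray("top",C(310,90,[(150,48),(313,18),(332,98),(167,132)]),.075))
E
```

```text
red [ 0.5925 -0.    ] edges [(np.float64(0.0281), np.float64(-107.5)), (np.float64(0.0275), np.float64(162.4)), (np.float64(0.0264), np.float64(71.5)), (np.float64(0.0271), np.float64(-13.9))]
green [0.4498 0.0044] edges [(np.float64(0.0279), np.float64(-147.7)), (np.float64(0.028), np.float64(121.2)), (np.float64(0.0267), np.float64(31.2)), (np.float64(0.0275), np.float64(-56.5))]
blue [ 0.4825 -0.0995] edges [(np.float64(0.0294), np.float64(-101.1)), (np.float64(0.0272), np.float64(166.4)), (np.float64(0.0278), np.float64(74.2)), (np.float64(0.0249), np.float64(-9.9))]
obj [[ 0.5881 -0.1238]] gv [[0.6109 0.1212]] av [[0.462 0.101]]
btray [ 0.5301 -0.2723] edges [(np.float64(0.0638), np.float64(-70.9)), (np.float64(0.1947), np.float64(-160.8)), (np.float64(0.0629), np.float64(110.5)), (np.float64(0.1962), np.float64(19.5))]
ytray [0.5157 0.2816] edges [(np.float64(0.0647), np.float64(-96.5)), (np.float64(0.1329), np.float64(172.4)), (np.float64(0.066), np.float64(82.5)), (np.float64(0.1318), np.float64(-8.1))]
bottle cap [[0.7607 0.1293]] pump [[ 0.7762 -0.0207]
 [ 0.8002 -0.1461]
 [ 0.7361 -0.1582]
 [ 0.7094 -0.0324]]
```

```bash
cat > h.py <<'E'
from workcell import *
from v import *
import cv2
from scipy.spatial.transform import Rotation as R
np.set_printoptions(precision=4,suppress=True)
TR={"b":((.5301,-.2723),np.radians(19.4)),"y":((.5157,.2816),np.radians(172.3))}
def pocket(t,x):
    (c,a)=TR[t]; return np.array(c)+x*np.array([np.cos(a),np.sin(a)]), a+np.pi/2
def rv(a):
    c,s=np.cos(a),np.sin(a); return R.from_matrix(np.array([[c,0,-s],[s,0,c],[0,-1,0]])).as_rotvec()
def best(xy,z,a):
    """of the two equivalent jaw angles the one with the smallest |q6|"""
    o=[]
    for b in (a,a+np.pi):
        q=kin.ik([*xy,z],rv(b))
        if q is not None:o.append((abs(q[5]),b,q))
    o.sort(key=lambda k:k[0]); return o[0][1],o[0][2]
def goto(xy,z,a):
    b,q=best(xy,z,a); arm.move_ptp([*xy,z],rv(b)); return b
def st(m=""):
    s=status.state(); print(m,"t",round(s["t"],2),"tcp",np.array(s["tool_pos"]),"w",round(s["width"],3),"F",np.array(s["force"]).round(1),"hp",arm.hold_point_z)
    return s
def pick(xy,a,h,up=.13,eff=30,width=.85):
    move_gripper(width) if status.state()["width"]<.6 else None
    goto(xy,up,a); arm.line_to([*xy,h],v=.12)
    move_gripper(0.0,effort=eff); st("gripped"); arm.line_to([*xy,up],v=.15); st("lifted")
def place(xy,a,h,up=.13):
    goto(xy,up,a); arm.line_to([*xy,h+.008],v=.12)
    c=arm.line_to([*xy,h-.0015],v=.02,contact_N=3); s=st("contact %s"%c)
    move_gripper(.8); arm.line_to([*xy,up],v=.2); st("placed")
def shot(n,name):
    cv2.imwrite(f"pics/{name}.png",camera(n))
E
python3 - <<'E'
from h import *
for n,xy,a in [("red",(.5925,0),np.radians(73)),("red2",(.5925,0),np.radians(-17)),("pb1",*pocket("b",.066)),("pb3",*pocket("b",-.066)),("green",(.45,.0044),np.radians(32)),("py",*pocket("y",.033))]:
    print(n,xy,best(xy,.13,a))
goto((.5925,0),.2,np.radians(73)); st()
i=camera_info("wrist"); shot("wrist","w1"); np.savez("w1.npz",K=i["camera_matrix"],T=i["cam_to_world"]); print(i)
j={"camera_matrix":i["camera_matrix"],"cam_to_world":i["cam_to_world"]}
a=np.radians(73);c=np.array([.5925,0])
print(proj("wrist",[[*c,.056]]+[[*(c+.0269*np.array([np.cos(a+np.pi/4+k*np.pi/2),np.sin(a+np.pi/4+k*np.pi/2)])),.056] for k in range(4)],j))
E
```

```text
red (0.5925, 0) (np.float64(1.2740903539558606), array([-0.1375,  0.407 , -0.0273,  1.1364,  0.    ,  0.1592]))
red2 (0.5925, 0) (np.float64(2.844886680750757), array([-0.1375,  0.407 , -0.0273,  1.1364,  0.    , -1.4116]))
pb1 [ 0.5924 -0.2504] (np.float64(1.9093902016817965), array([-0.5265,  0.4931,  0.1193,  1.1969,  0.    , -0.8651]))
pb3 [ 0.4678 -0.2942] (np.float64(1.9093902016817965), array([-0.7088,  0.3412, -0.1326,  1.097 ,  0.    , -1.0474]))
green (0.45, 0.0044) (np.float64(0.5585053606381855), array([-0.1717,  0.1733, -0.372 ,  1.0255,  0.    ,  0.8406]))
py [0.483 0.286] (np.float64(7.71959128157092), array([ 0.3895,  0.3554, -0.1104,  1.105 ,  0.    ,  0.5239]))
 t 2.53 tcp [0.5924 0.0008 0.2001] w 1.0 F [-0.3 -0.4  0.7] hp 0.0187
{'camera_matrix': array([[357.6221,   0.    , 315.1096],
       [  0.    , 357.6221, 205.8285],
       [  0.    ,   0.    ,   1.    ]]), 'cam_to_world': array([[ 0.2913,  0.9221,  0.2546,  0.528 ],
       [ 0.9566, -0.2804, -0.079 ,  0.021 ],
       [-0.0015,  0.2666, -0.9638,  0.371 ],
       [ 0.    ,  0.    ,  0.    ,  1.    ]])}
[[314.2406 185.1291]
 [335.7397 164.1165]
 [292.7647 164.0586]
 [293.4116 205.4868]
 [335.0527 205.5484]]
```

```bash
ls pics
```

```text
cropA.png
cropB.png
scene0.png
tiles.png
top0.png
w1.png
```

```bash
python3 - <<'E'
import cv2
a=cv2.imread("pics/w1.png")
cv2.imwrite("pics/w1c.png",cv2.resize(a[120:250,230:400],None,fx=4,fy=4,interpolation=cv2.INTER_CUBIC))
E
```

```text
(no output)
```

View pics/w1.png

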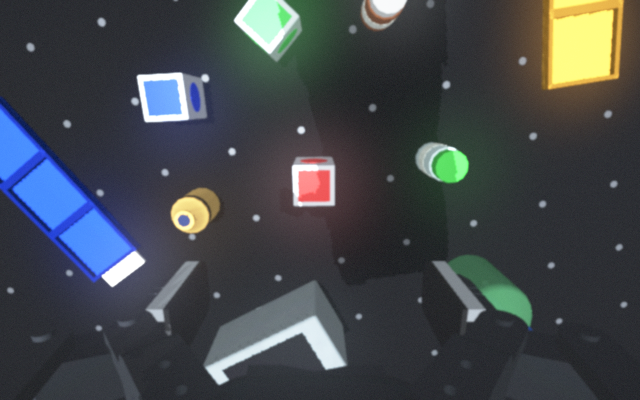

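View pics/w1c.png

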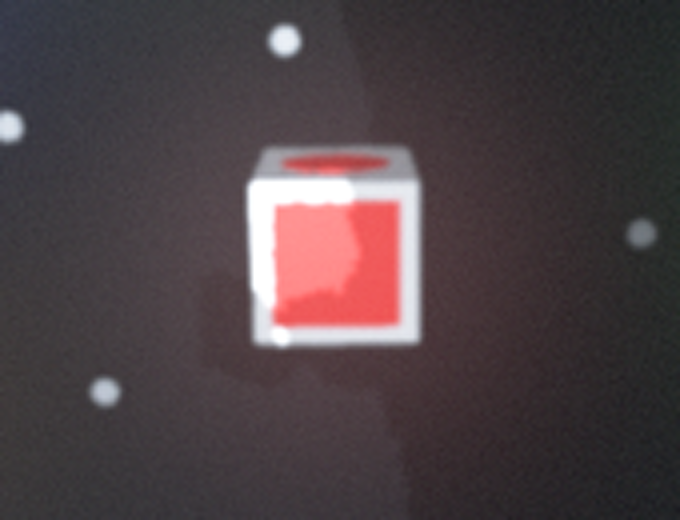

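```bash
python3 - <<'E'
from h import *
pick((.5925,0),np.radians(73),.011)
p,a=pocket("b",.066); place(p,a,.015)
shot("wrist","w2")
E
```

```text
gripped t 4.61 tcp [ 0.5927 -0.      0.0114] w 0.436 F [-1.2 -0.9  5.3] hp 0.0187
lifted t 5.55 tcp [0.592  0.0001 0.1291] w 0.435 F [-0.1 -0.1 -1.7] hp 0.0187
contact True t 8.0 tcp [ 0.5925 -0.2508  0.0152] w 0.439 F [ 0.9 -1.   3.8] hp 0.0187
placed t 9.13 tcp [ 0.592  -0.2502  0.1289] w 0.799 F [-0.5 -0.3 -0.3] hp 0.0187
```

View pics/w2.png

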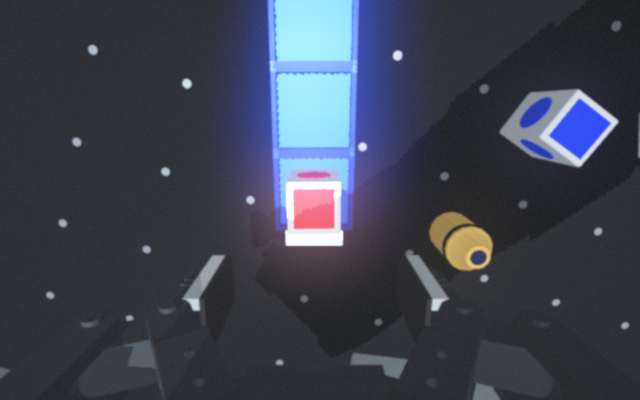

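```bash
python3 - <<'E'
from h import *
p,a=pocket("b",0); 
pick((.5881,-.1238),a,.009); place(p,a,.013)
shot("wrist","w3")
E
```

```text
gripped t 11.33 tcp [ 0.5886 -0.124   0.0096] w 0.385 F [-0.6 -1.   5.8] hp 0.0187
lifted t 12.29 tcp [ 0.5876 -0.1236  0.1291] w 0.39 F [-0.2  0.6 -1.6] hp 0.0187
contact True t 14.45 tcp [ 0.5304 -0.2726  0.0136] w 0.389 F [-0.5  0.2  7. ] hp 0.0187
placed t 15.62 tcp [ 0.5297 -0.272   0.129 ] w 0.798 F [-0.5  1.  -0.7] hp 0.0187
```

View pics/w3.png

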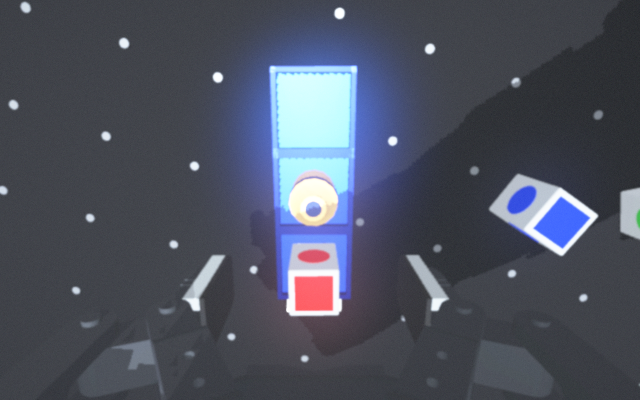

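```bash
python3 - <<'E'
from h import *
p,a=pocket("b",-.066); 
pick((.6109,.1212),a,.011); place(p,a,.015)
shot("wrist","w4")
E
```

```text
gripped t 18.74 tcp [0.6113 0.1212 0.0116] w 0.348 F [ 0.8 -0.2  6.8] hp 0.0187
lifted t 19.68 tcp [0.6104 0.1212 0.129 ] w 0.35 F [ 0.   0.7 -1.3] hp 0.0187
contact True t 22.76 tcp [ 0.4681 -0.2945  0.0155] w 0.35 F [-0.2 -0.6  6.6] hp 0.0187
placed t 23.94 tcp [ 0.4675 -0.2939  0.129 ] w 0.801 F [-0.6 -0.8 -1.5] hp 0.0187
```

View pics/w4.png

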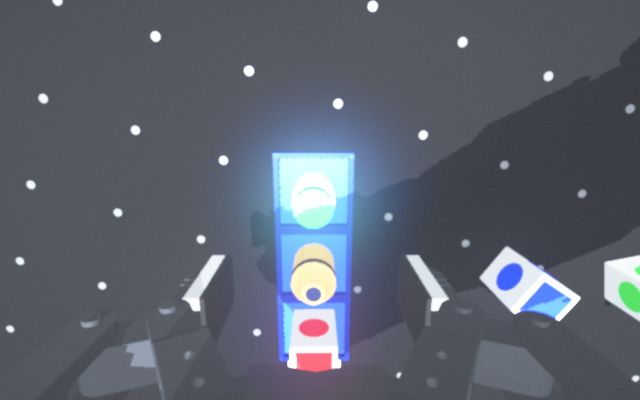

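Blue kit is filled: the vial is at (314,205), the objective at (313,275) and the red cube at (314,340), all upright. Next is the yellow kit.

```bash
python3 - <<'E'
from h import *
p,a=pocket("y",.033)
pick((.4498,.0044),np.radians(32),.011); place(p,a,.015)
shot("wrist","w5")
E
```

```text
gripped t 27.16 tcp [0.45   0.0043 0.0115] w 0.438 F [-1.9 -0.9  5.9] hp 0.0187
lifted t 28.1 tcp [0.4493 0.0045 0.1293] w 0.439 F [-0.8  0.2 -1.9] hp 0.0187
contact True t 30.65 tcp [0.4832 0.2861 0.0154] w 0.433 F [ 1.5 -0.9  3.8] hp 0.0187
placed t 31.78 tcp [0.4826 0.2858 0.129 ] w 0.798 F [ 0.  -0.3 -0.1] hp 0.0187
```

View pics/w5.png

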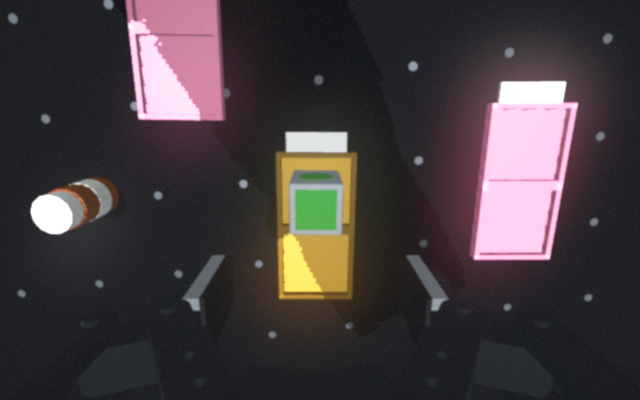

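```bash
python3 - <<'E'
from h import *
p,a=pocket("y",-.033)
pick((.462,.101),a,.011); place(p,a,.015)
shot("wrist","w6")
arm.move_ptp([.35,.15,.3],rv(best((.35,.15),.3,a)[0])); arm.move_joints([1.16, 0.263, -0.048, 1.259, 0, 1.415]);st()
shot("top","top1");shot("scene","scene1")
t=cv2.imread("pics/top1.png")
cv2.imwrite("pics/top1c.png",cv2.resize(t[80:280,200:510],None,fx=2.5,fy=2.5,interpolation=cv2.INTER_CUBIC))
t=cv2.imread("pics/scene1.png")
cv2.imwrite("pics/scene1c.png",cv2.resize(t[130:300,180:450],None,fx=2.9,fy=2.9,interpolation=cv2.INTER_CUBIC))
E
```

```text
gripped t 34.18 tcp [0.4623 0.101  0.0115] w 0.351 F [-1.  -0.8  6.7] hp 0.0187
lifted t 35.12 tcp [0.4615 0.101  0.1292] w 0.344 F [-0.   0.4 -0. ] hp 0.0187
contact True t 37.38 tcp [0.5486 0.2773 0.0156] w 0.343 F [ 0.2 -0.7  7.1] hp 0.0187
placed t 38.57 tcp [0.548  0.277  0.1289] w 0.801 F [-0.6 -0.2 -0. ] hp 0.0187
 t 41.32 tcp [0.1336 0.5081 0.2024] w 0.802 F [-0.2  0.7  0. ] hp 0.0187
```

View pics/top1c.png

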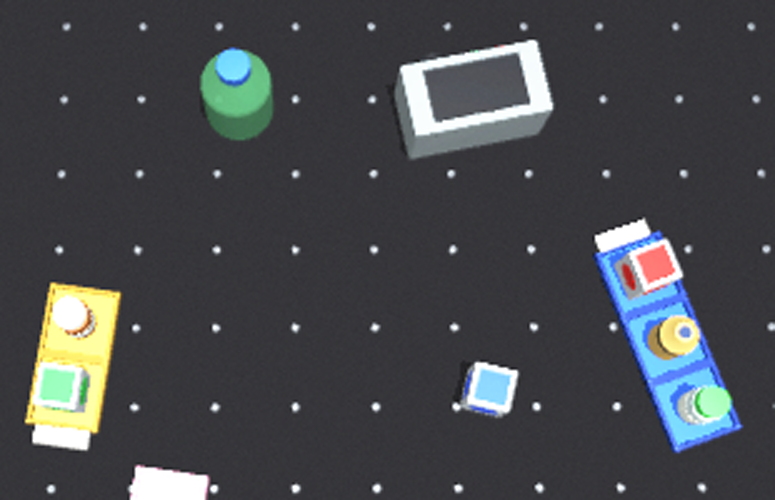

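View pics/scene1c.png

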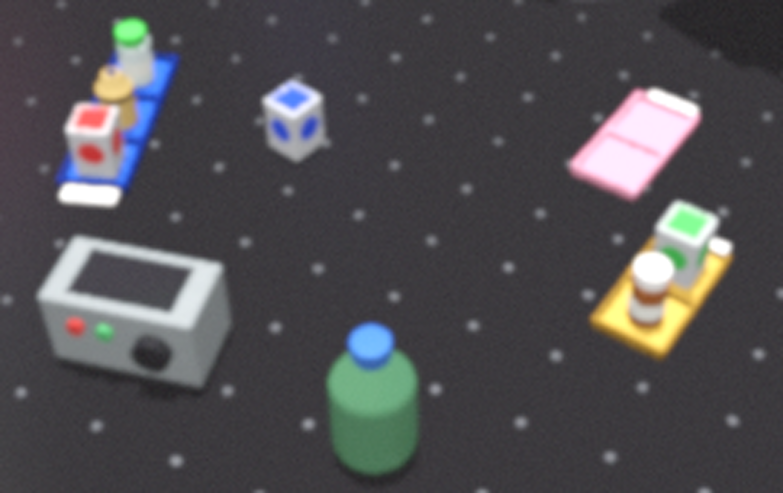

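Both views show every item upright in its own pocket: red cube, objective, green vial from the blue tray's tab end, and green cube then amber vial in the yellow tray. The blue cube and the bottle have not moved.

```bash
python3 -c "
from workcell import *
sign_off()"
```

```text
the job is handed in; nothing more can be done
```

Both kits are made up and the job is handed in, at about 41 s of the 112 s allowed.

- **Blue tray:** from the white-tab end, it holds the red-windowed cube, the brass objective and the green-capped vial.
- **Yellow tray:** the green-windowed cube is at the white-tab end and the amber vial is in the other pocket.
- **Placing:** I placed the items in the order listed. Each one was lowered until it touched the pocket floor before release, with no tool-force reading above about 7 N.
- **Last checks:** the final top and scene pictures show all five items upright in the right pockets. The blue-windowed cube and the media bottle look unmoved by eye; I did not re-measure their positions. The gripper was clear of everything, and no check failed or disagreed.

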